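Guide sleeve on the spigot, bore probe held centred

TASK

Push the stepped guide sleeve, wide end down, fully home over the gauging fixture's spigot and let go of it. Then lift the bore probe out of the hanging rack and lower its stem upright through the sleeve's guide hole, without touching the walls, until the tip is 60 mm below the sleeve's top rim. Finish while still holding the probe there, centred, still and touching neither sleeve nor fixture; leave everything else on the bench where it is.

Things in the scene. Friction and masses are not known exactly. Their poses are not given: they have to be found in the camera images.
- fixture: Fixed gauging fixture: grey square base plate 120 x 120 x 15 mm, on it a round steel body 80 mm wide up to 55 mm above the bench (its flat top is the shoulder), on that a hollow spigot, 42 mm outside, 26 mm high (top at 81 mm, outer top edge chamfered). A 28 mm bore goes down the middle to 15 mm above the bench. Origin under the base plate's centre, on the bench; spigot on the z axis, up.
- fixture_seat (a point): Point on the spigot's axis at the level of the shoulder (55 mm above the bench), on which the sleeve's lower rim rests when fully home. z up.
- sleeve: Loose stepped aluminium guide sleeve, about 250 g, 70 mm tall, wide end down. Lower 32 mm: 58 mm outside, with a 46 mm socket 29 mm deep, open below (2 mm clearance all round on the spigot). Upper 38 mm: neck, 40 mm outside, good to grip from above, with a 26 mm guide hole (28 mm in the lowest 3 mm, at the step). All on one axis. Origin: centre of the lower rim; z up the axis.
- sleeve_center (a point): Point on the sleeve's axis half-way up (35 mm above its lower rim, 3 mm above the step where the neck begins). z up along the axis. Grip the neck about 20 mm above this point.
- sleeve_rim (a point): Centre of the guide hole's mouth at the top rim of the sleeve, 70 mm above its lower rim. z up along the hole.
- rack: Fixed wooden hanging rack, 70 mm (its x) by 180 mm (its y), top face 115 mm above the bench, two 18 mm holes through the 12 mm top board at y = -45 and +45 mm; in one hangs the probe, in the other a hex bolt. Origin under its centre, on the bench; z up.
- probe: Loose steel bore probe, about 250 g, 150 mm long, hanging upright in the rack by its flange. Round stem 12 mm in diameter, 100 mm long below the flange; flange 34 mm wide, 5 mm thick; above it a round handle 26 mm in diameter and 45 mm tall, gripped from above. Origin on the axis at the flange's underside; z up the axis.
- probe_handle (a point): Point on the probe's axis inside the handle, 30 mm above the flange's underside and 130 mm above the tip, 20 mm below the handle's top: the place to grip. z up along the axis.
- probe_tip (a point): The lower end of the probe's stem, on its axis, 100 mm below the flange's underside. z up along the axis.
- bolt: Bystander: short hex bolt with washer (65 mm shank, head about 24 mm across) hanging in the rack's other hole. Origin under the washer.
- spacer: Bystander: plain low steel ring, 60 mm outside, 30 mm hole, 26 mm tall, on the bench. Origin under its centre.
- stub: Bystander: solid dark stepped steel stub without a hole, 52 mm wide, 42 mm tall, on the bench. Origin under its centre.
- block: Bystander: flat steel block 50 x 90 x 25 mm on the bench. Origin under its centre.
- taper: Bystander: tapered tool holder standing point up, 64 mm wide, 135 mm tall, at the far edge. Origin under its centre.
- carton: Bystander: plain yellow and cardboard carton 100 x 70 x 110 mm at the far edge. Origin under its centre.
- can: Bystander: open green metal can, 80 mm wide, 85 mm tall, at the far edge. Origin under its centre.
Not all that is in view belongs to the job. What is shaped like the probe but pink is not meant. Several things have the shape of the fixture; the one meant has the colours described above.

How it is judged:
On the way:
1. the sleeve is fully home on the spigot and let go of (horizontal distance between sleeve_center and fixture_seat below 0.004 m and z of sleeve_center in the frame of fixture_seat between 0.031 and 0.038 m and angle between sleeve_center's own z axis and vertical below 0.06 rad and contact force between the fingers and sleeve below 0.2 N), for 0.2 s.
At the end, for the whole second after the job is handed in: Sleeve home (rim within 3 mm of the shoulder, axis within 4 mm, upright to 0.06 rad) and let go; fingers hold the probe still, upright to 0.08 rad, tip 50 to 70 mm below the rim, within 4.5 mm of the hole axis (handle within 12 mm), touching neither sleeve, fixture nor rack (all of step 1 and z of probe_tip in the frame of sleeve_rim between -0.07 and -0.05 m and horizontal distance between probe_tip and sleeve_rim below 0.0045 m and horizontal distance between probe_handle and sleeve_rim below 0.012 m and angle between probe_tip's own z axis and vertical below 0.08 rad and contact force between the fingers and probe above 1 N and contact force between probe and sleeve below 0.2 N and contact force between probe and fixture below 0.2 N and contact force between probe and rack below 0.2 N and linear speed of probe below 0.02 m/s); the arm keeps its last pose, push and grip.
It fails at once if the probe touches the sleeve or the fixture (more than 0.5 N) (contact force between probe and sleeve above 0.5 N or contact force between probe and fixture above 0.5 N).
It fails at once if another thing on the bench is moved by more than 25 mm (distance of any of bolt, spacer, stub, block, taper, carton, can from where it was at the start of the episode above 0.025 m).
It also fails if it takes over 67 s, if anything falls off the work surface, if the arm or the gripper's body presses on something with over 40 N, if the wrist force passes 120 N, or if a joint passes its speed limit or range.

ROBOT

A 6-joint arm with a two-finger parallel gripper is mounted at the origin on the work surface. World frame = base frame: x ahead of the robot, y to its left, z up, the work surface at z = 0. Lengths are in m, angles in rad, forces in N, time in s.
With the tool pointing down it reaches from about 0.3 to 0.775 m from the base axis. Payload 14.6 kg.
Tool frame: the origin (TCP) lies between the finger pads; the fingertips stand 22 mm ahead of it and the grasp point (between the pads) lies 3 mm ahead of it (ctrl.tip_reach is the distance from the TCP to the fingertips, in m); z points along the fingers, y is the direction in which the jaws open and shut (so a half turn about z gives the same grasp; the last joint's range is limited). The gripper opens to 94 mm and grips with 3 to 60 N. Pads are 16 mm wide; open, the fingers measure 119 mm over their backs; the gripper's body (75 mm by 177 mm) begins 78 mm behind the grasp point.
Start: joints at [1.201, 0.3, 1.521, -0, 1.321, -0.067], TCP at [0.164, 0.525, 0.227] pointing down, gripper open.
Joint ranges: [-3.03, 3.03], [-0.79, 2.21], [0.23, 2.52], [-1.04, 4.18], [0, 3.07], [-2.55, 2.55]. Speed limits (rad/s): [2.22, 2.22, 2.57, 3.14, 3.14, 3.14].

INTERFACE

Orientations are given as [roll, pitch, yaw] about the fixed x, y, z axes, in that order (R = Rz(yaw) Ry(pitch) Rx(roll)).
In Python, from station import ctrl gives the robot as it stands. The module is installed in compiled form; this text tells all that it offers.
- The arm moves only by the shell command python3 -m creep 'ROWS' [OPENING] [FORCE]. ROWS is a JSON object of lists of equal length, an entry for each row: "xyz": the shift along the tool's x, y, z in mm, a list of three; "spin": the turn about the tool's z in rad. In form: {"xyz": [[tx, ty, tz], ...], "spin": [spin, ...]}. A call has 1 to 5 rows; each row shifts and turns the commanded pose from where the row before left it, along the tool's axes as they then stand; what a row does not reach is not made up. A row lasts 1/8 s, in which the tool goes at most 62.5 mm and 10.7 degrees, less where a joint would pass 70% of its speed; a pose out of reach is approached as far as the arm can. A call with a gripper value outside its range is refused whole. OPENING is the finger opening in mm, from 0 to 94, set as the call begins (- or left out, the last holds). The fingers move at their own pace and stop on an object; FORCE is the grip in N (left out, the last holds). Time passes only in rows, so rows that do not move let the fingers close. It gives the time, the measured TCP pose, the force and the opening at its end, in the units of the state.
- ctrl.get_obs(): the state, without advancing time (a new reading comes with each control period).
- ctrl.camera(name): name is "side" or "top"; returns the picture (480x640x3 uint8, red, green, blue); there is no depth.
- ctrl.camera_model(name): a dict with "fx", "fy", "cx", "cy" (pixels), "R" (3x3) and "t" (3): a world point X has camera coordinates R X + t. Camera axes: x right, y down, z forward; pixel columns grow to the right and rows downward; lengths in m; the calibration is good to about 2 mm. A picture is of the moment at which its call begins. camera_model takes no time and is no camera call.
- ctrl.hand_in(): hands the job in, once; it reports no verdict.
The state is a dict: "time_s": time; "qpos": joint angles; "joint_vel": joint speeds; "tau": joint torques, N m; "ee_pos": TCP position; "eef_rot": TCP orientation; "force": force on the tool from outside, world axes, zero at the start; "moment": the same for the moment, N m; "grip_width": finger opening in m.
Only numpy, scipy, OpenCV 4.12 (cv2) and the standard library are available. Lean on these libraries where they do the work, as an engineer would, in place of code of your own. Each camera call takes 0.05 s, during which the arm holds its last target.

## Working session

There is one attempt and no reset: what is moved stays moved. The work goes in short steps, Python scripts to look and compute and a shell command to move; the robot and the scene stay as the last step left them, time stands still between calls to the robot, and variables do not carry over. Pictures are saved under pics/ and viewed, and the job is handed in when it is done.

```bash
mkdir -p pics; python3 - <<'E'
from station import ctrl
import cv2
for n in("side","top"):
    im=ctrl.camera(n); cv2.imwrite(f"pics/{n}0.png",im[:,:,::-1]); m=ctrl.camera_model(n); print(n,m)
o=ctrl.get_obs(); print(o)
E
```

```text
side {'fx': 459.665988549013, 'fy': 459.665988549013, 'cx': 314.68744592446785, 'cy': 240.18036354273002, 'R': array([[ 0.95250521, -0.304447  , -0.00677128],
       [-0.21349523, -0.6517637 , -0.72775261],
       [ 0.21714882,  0.69463379, -0.6858063 ]]), 't': array([-0.52444962,  0.19832402,  0.85616355])}
top {'fx': 583.10691539054, 'fy': 583.10691539054, 'cx': 320.5575795589035, 'cy': 239.9398415924439, 'R': array([[ 2.47125520e-02, -9.99694497e-01,  4.50101934e-04],
       [-9.90064214e-01, -2.45368299e-02, -1.38458647e-01],
       [ 1.38427391e-01,  2.97603670e-03, -9.90368114e-01]]), 't': array([-0.0100673 ,  0.53625297,  1.39915657])}
{'time_s': 0.1, 'qpos': array([ 1.20140296e+00,  3.00363892e-01,  1.52149430e+00,  3.16904507e-05,
        1.32068173e+00, -6.66172188e-02]), 'joint_vel': array([-1.42195662e-03,  1.17887031e-03, -8.98710172e-04,  1.40632207e-03,
        1.95653889e-04, -3.85492937e-05]), 'tau': array([ 2.65984942e-03, -5.32643366e+01, -3.53281546e+01,  7.10636401e-02,
        2.34632904e-02, -6.97317114e-05]), 'ee_pos': array([0.16392681, 0.52479469, 0.22698184]), 'eef_rot': array([-3.14064953e+00, -9.36865591e-05,  2.83880860e+00]), 'force': array([1.07619821, 0.15252421, 0.1916001 ]), 'moment': array([0.03696675, 0.00189946, 0.01190422]), 'grip_width': 0.09410223192233251}
```

View pics/side0.png

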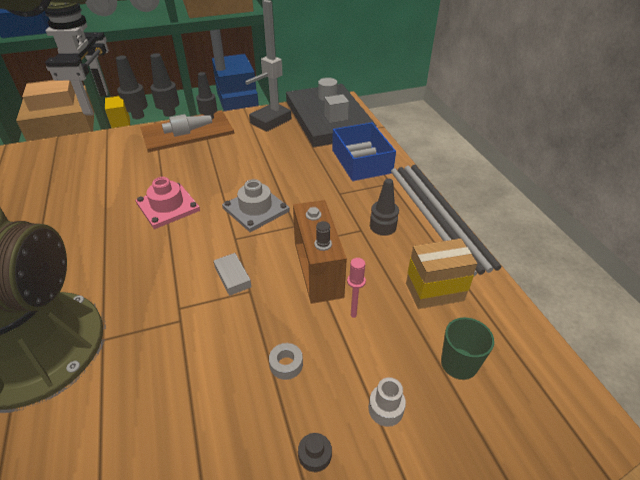

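View pics/top0.png

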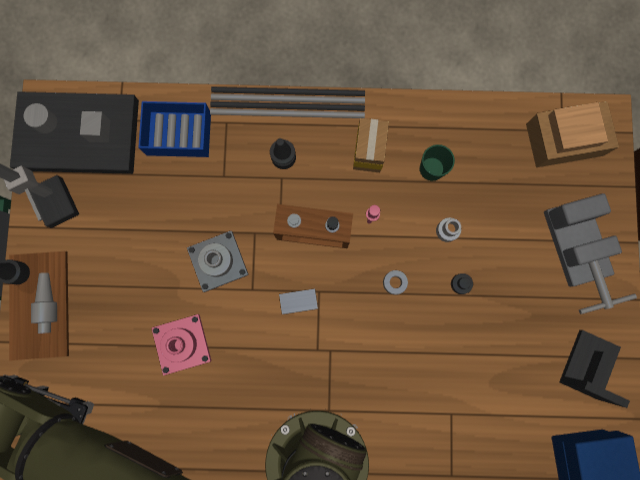

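The grey fixture is at side (255,200), top (217,260), and the pink one at top (181,344) is a decoy. The sleeve is at side (388,400), top (450,229). The dark-handled probe is at side (323,232), top (332,225). It could be confused with the bolt at top (294,220) or the pink probe at top (373,213). I'll check with close crops.

```bash
python3 - <<'E'
import cv2,numpy as np
s=cv2.imread("pics/side0.png");t=cv2.imread("pics/top0.png")
def c(im,x,y,w,h,k):
    return cv2.resize(im[y:y+h,x:x+w],None,fx=k,fy=k,interpolation=cv2.INTER_CUBIC)
# each tile 400x300
a=c(s,215,165,80,60,5);b=c(s,345,365,80,60,5);d=c(t,180,230,80,60,5);e=c(t,410,200,80,60,5)
cv2.imwrite("pics/cropA.png",np.vstack([np.hstack([a,b]),np.hstack([d,e])]))
a=c(s,285,190,80,60,5);d=c(t,270,190,80,60,5)
b=c(s,290,240,80,60,5);e=c(t,345,190,80,60,5)
cv2.imwrite("pics/cropB.png",np.vstack([np.hstack([a,b]),np.hstack([d,e])]))
E
```

```text
(no output)
```

View pics/cropA.png

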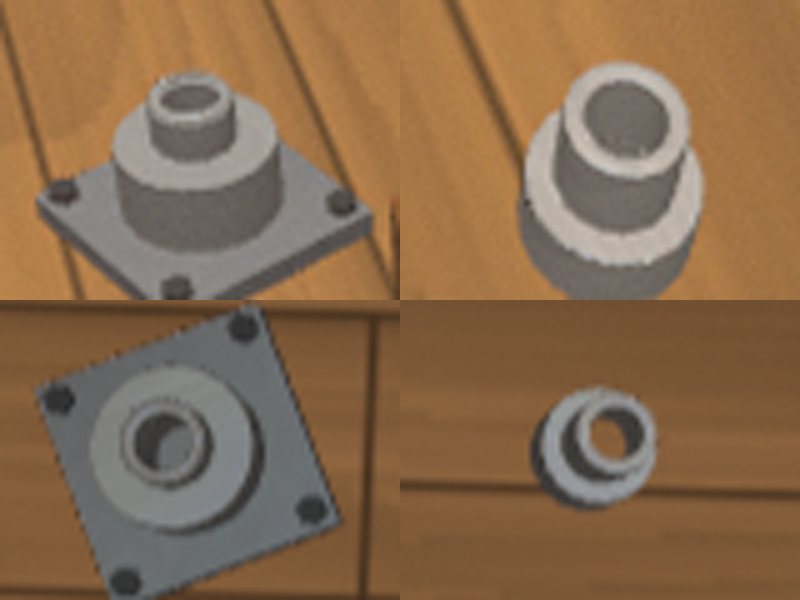

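View pics/cropB.png

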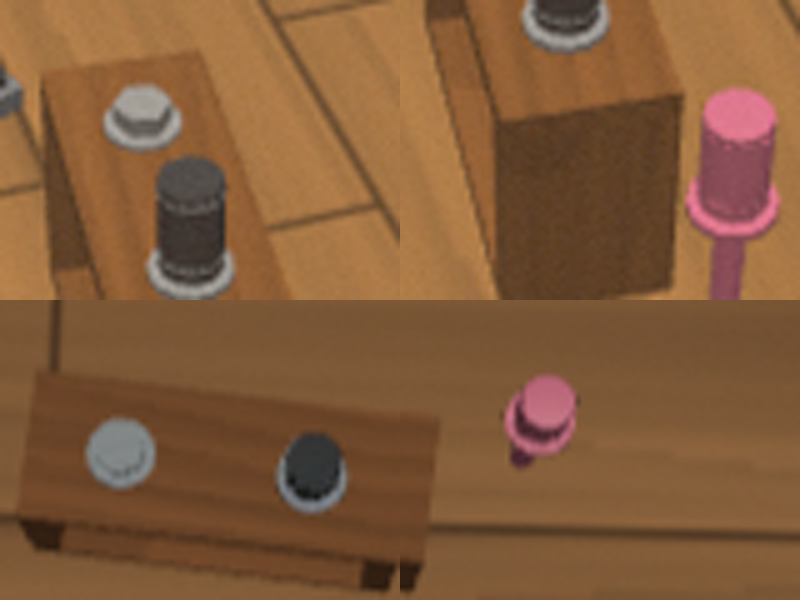

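```bash
cat > h.py <<'E'
import numpy as np,cv2
from scipy.optimize import least_squares
from station import ctrl
M={n:ctrl.camera_model(n) for n in("side","top")}
def proj(n,X):
    m=M[n];p=np.atleast_2d(X)@m["R"].T+m["t"]
    return np.c_[m["fx"]*p[:,0]/p[:,2]+m["cx"],m["fy"]*p[:,1]/p[:,2]+m["cy"]]
def plane(n,uv,z):
    m=M[n];d=m["R"].T@np.array([(uv[0]-m["cx"])/m["fx"],(uv[1]-m["cy"])/m["fy"],1]);o=-m["R"].T@m["t"]
    return o+d*(z-o[2])/d[2]
def tri(us,ut):
    r=least_squares(lambda X:np.r_[proj("side",X)[0]-us,proj("top",X)[0]-ut],[.4,0,.1]);return r.x,r.fun
def circ(c,z,r,n=60):
    a=np.linspace(0,2*np.pi,n);return np.c_[c[0]+r*np.cos(a),c[1]+r*np.sin(a),0*a+z]
def draw(im,n,P,col,k,x,y):
    q=(proj(n,P)-[x,y]+.5)*k-.5
    cv2.polylines(im,[np.round(q*16).astype(int)],False,col,1,cv2.LINE_AA,4)
E
python3 - <<'E'
from h import *
np.set_printoptions(precision=4,suppress=True)
for nm,us,ut,z in [("spigot",(253,184.2),(212.8,258.4),.081),("sleeve rim",(389.9,388.8),(452.9,226.2),.07),("probe top",(322.9,225.8),(332.4,221.8),.165)]:
    X,f=tri(us,ut);print(nm,X,f,plane("side",us,z),plane("top",ut,z))
E
```

```text
spigot [0.4802 0.2579 0.0818] [-0.291   0.0685  0.0301 -0.301 ] [0.4811 0.259  0.081 ] [0.4796 0.258  0.081 ]
sleeve rim [ 0.5729 -0.3155  0.0701] [ 0.0671 -0.0148 -0.0261  0.1038] [ 0.5728 -0.3154  0.07  ] [ 0.5732 -0.3156  0.07  ]
probe top [ 0.5604 -0.0228  0.165 ] [-0.0039  0.0009  0.0009 -0.0047] [ 0.5604 -0.0228  0.165 ] [ 0.5604 -0.0228  0.165 ]
```

Triangulated heights match the known ones: spigot 0.0818 against 0.081, sleeve rim 0.0701 against 0.070, probe top 0.165 against 0.165. First I'll turn the jaws onto world x, so tool x becomes world +y and tool y becomes world +x.

```bash
python3 -m creep '{"xyz":[[0,0,0],[0,0,0],[0,0,0],[0,0,0],[0,0,0]],"spin":[0.18,0.18,0.18,0.18,0.18]}' 94; python3 -m creep '{"xyz":[[0,0,0],[0,0,0],[0,0,0]],"spin":[0.18,0.18,0.008]}'; python3 - <<'E'
from h import *
np.set_printoptions(precision=4,suppress=True)
for nm,uv,n,z in [("can",(437,160),"top",.085),("taper",(281,147),"top",.135),("pink",(373,212),"top",.16)]: print(nm,plane(n,uv,z))
print("pink",tri((357.6,262.5),(374,209.6)))
print("rackcorner",[plane("top",u,.115)for u in[(277.3,204.5),(353.5,213.4),(274,232.5),(350,242.5)]])
E
```

```text
time_s: 0.72
ee_pos: [0.164, 0.5248, 0.2271]
eef_rot: [-3.141, 0.001, 1.933]
force: [0.5, -1.5, 0.8]
grip_width: 0.0939
time_s: 1.1
ee_pos: [0.164, 0.5249, 0.2272]
eef_rot: [-3.141, 0.001, 1.572]
force: [0.4, -1.2, -0.7]
grip_width: 0.0938
can [ 0.7326 -0.2747  0.085 ]
taper [0.7405 0.1011 0.135 ]
pink [ 0.586  -0.1144  0.16  ]
pink (array([ 0.593 , -0.1173,  0.1503]), array([ 0.1878, -0.0415, -0.0598,  0.2453]))
rackcorner [array([0.607 , 0.1066, 0.115 ]), array([ 0.5902, -0.0727,  0.115 ]), array([0.5403, 0.112 , 0.115 ]), array([ 0.5212, -0.0657,  0.115 ])]
```

```bash
for i in 1 2 3 4; do python3 -m creep '{"xyz":[[-42,20.5,-1],[-42,20.5,-1],[-42,20.5,-1],[-42,20.5,-1],[-42,20.5,-1]],"spin":[0,0,0,0,0]}'; done;  python3 -m creep '{"xyz":[[0,0,0],[0,0,0]],"spin":[0,0]}'; python3 - <<'E'
from h import *
o=ctrl.get_obs();print(o["ee_pos"],o["eef_rot"],o["qpos"])
cv2.imwrite("pics/s1.png",ctrl.camera("side")[:,:,::-1]);cv2.imwrite("pics/t1.png",ctrl.camera("top")[:,:,::-1])
E
```

```text
time_s: 1.72
ee_pos: [0.2669, 0.3136, 0.2325]
eef_rot: [3.141, -0.0, 1.576]
force: [1.0, -0.1, 0.2]
grip_width: 0.0942
time_s: 2.35
ee_pos: [0.3694, 0.1035, 0.2376]
eef_rot: [3.141, -0.0, 1.576]
force: [-0.0, 0.1, 0.8]
grip_width: 0.0942
time_s: 2.98
ee_pos: [0.4719, -0.1066, 0.2424]
eef_rot: [3.142, -0.0, 1.575]
force: [-0.9, 1.1, 0.2]
grip_width: 0.094
time_s: 3.6
ee_pos: [0.5745, -0.3164, 0.2472]
eef_rot: [-3.141, -0.0, 1.576]
force: [0.2, 0.5, 0.1]
grip_width: 0.0938
time_s: 3.85
ee_pos: [0.5738, -0.3146, 0.2471]
eef_rot: [-3.141, -0.0, 1.573]
force: [-0.1, -0.2, -0.0]
grip_width: 0.094
[ 0.57379855 -0.31458369  0.24706877] [-3.14096402e+00 -4.89768880e-04  1.57332507e+00] [-5.57488020e-01  5.27928914e-01  1.15778428e+00  8.15529960e-05
  1.45667224e+00 -5.60026233e-01]
```

View pics/s1.png

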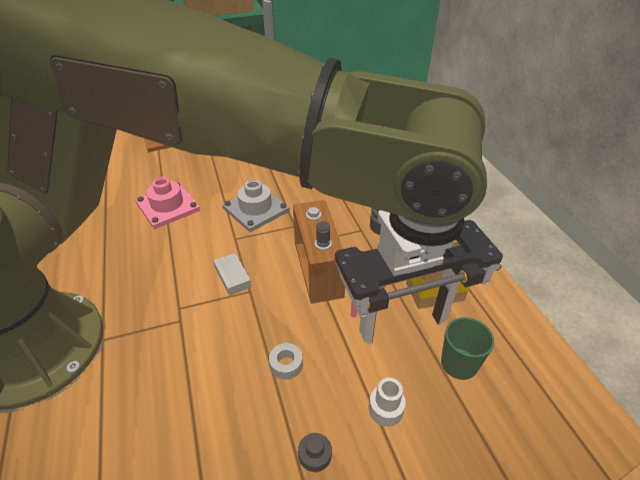

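The sleeve is undisturbed at side (388,400) and the open gripper is above it. Descending to TCP z = 0.058.

```bash
python3 -m creep '{"xyz":[[-0.9,-0.9,45],[0,0,50],[0,0,45],[0,0,30],[0,0,19]],"spin":[0,0,0,0,0]}'; python3 -m creep '{"xyz":[[0,0,0],[0,0,0]],"spin":[0,0]}';python3 -m creep '{"xyz":[[0,0,0],[0,0,0],[0,0,0],[0,0,0],[0,0,0]],"spin":[0,0,0,0,0]}' 36 25; python3 -m creep '{"xyz":[[0,0,0],[0,0,0],[0,0,0],[0,0,0],[0,0,0]],"spin":[0,0,0,0,0]}'
```

```text
time_s: 4.58
ee_pos: [0.5729, -0.3151, 0.0576]
eef_rot: [-3.141, -0.0, 1.572]
force: [1.0, 0.7, 0.2]
grip_width: 0.0937
time_s: 4.82
ee_pos: [0.5737, -0.3161, 0.0601]
eef_rot: [3.14, 0.001, 1.571]
force: [-0.1, -0.2, -1.0]
grip_width: 0.0941
time_s: 5.45
ee_pos: [0.5731, -0.316, 0.0585]
eef_rot: [3.142, 0.0, 1.571]
force: [0.2, -0.5, -0.1]
grip_width: 0.0475
time_s: 6.08
ee_pos: [0.5731, -0.3159, 0.0584]
eef_rot: [3.142, 0.0, 1.571]
force: [0.8, -0.4, -0.1]
grip_width: 0.0401
```

Gripped at 40.1 mm, which matches the 40 mm neck. Lifting.

```bash
python3 -m creep '{"xyz":[[0,0,-20],[0,0,-40],[0,0,-50],[0,0,-50],[0,0,-40]],"spin":[0,0,0,0,0]}'; python3 -m creep '{"xyz":[[0,0,0],[0,0,0]],"spin":[0,0]}'; python3 - <<'E'
from h import *
o=ctrl.get_obs();print(o["ee_pos"],o["eef_rot"],o["force"])
s=ctrl.camera("side")[:,:,::-1];t=ctrl.camera("top")[:,:,::-1]
cv2.imwrite("pics/s2.png",s);cv2.imwrite("pics/t2.png",t)
E
```

```text
time_s: 6.7
ee_pos: [0.5729, -0.3158, 0.2622]
eef_rot: [3.14, 0.001, 1.571]
force: [-0.1, 0.1, -2.0]
grip_width: 0.0398
time_s: 6.95
ee_pos: [0.5727, -0.3157, 0.2573]
eef_rot: [-3.14, -0.001, 1.571]
force: [-0.6, -0.0, -3.4]
grip_width: 0.0396
[ 0.57266517 -0.31567285  0.25732061] [-3.14004441e+00 -9.32472665e-04  1.57078673e+00] [-0.61286021 -0.04893001 -3.36850609]
```

View pics/s2.png

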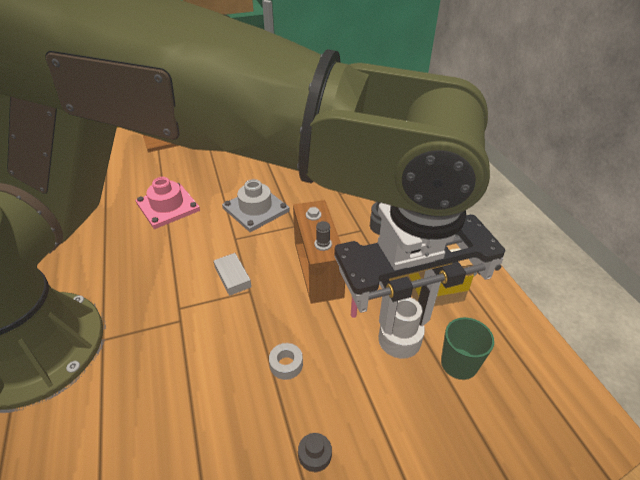

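The sleeve hangs upright in the fingers, rim near side (407,312). Next I refine the spigot centre with an overlay, then carry the sleeve over.

```bash
python3 -m creep '{"xyz":[[25,-4,0],[45,-7,0],[50,-8,0],[50,-8,0],[50,-8,0]],"spin":[0,0,0,0,0]}';python3 -m creep '{"xyz":[[50,-8,0],[50,-8,0],[50,-8,0],[50,-8,0],[50,-8,0]],"spin":[0,0,0,0,0]}'; python3 -m creep '{"xyz":[[50,-8,0],[34,-6,0],[20,-3.5,0],[0,0,0],[0,0,0]],"spin":[0,0,0,0,0]}'
python3 - <<'E'
from h import *
o=ctrl.get_obs();print(o["ee_pos"],o["eef_rot"],o["force"])
S=ctrl.camera("side")[:,:,::-1];T=ctrl.camera("top")[:,:,::-1]
cv2.imwrite("pics/s3.png",S);cv2.imwrite("pics/t3.png",T)
s=cv2.imread("pics/side0.png");t=cv2.imread("pics/top0.png");k=6;W,H=66,50
def c(im,x,y):return cv2.resize(im[y:y+H,x:x+W],None,fx=k,fy=k,interpolation=cv2.INTER_CUBIC)
out=[]
for C in[(.4802,.2582),(.4785,.2582)]:
  r=[]
  for n,im,x,y in(("side",s,222,172),("top",t,182,235)):
    a=c(im,x,y)
    for z,rr,col in((.081,.019,(0,255,0)),(.081,.014,(0,0,255)),(.055,.040,(255,0,0)),(.015,.040,(255,0,255))): draw(a,n,circ(C,z,rr),col,k,x,y)
    r.append(a)
  out.append(np.hstack(r))
cv2.imwrite("pics/fix.png",np.vstack(out))
E
```

```text
time_s: 7.68
ee_pos: [0.5372, -0.0943, 0.2573]
eef_rot: [-3.14, -0.001, 1.571]
force: [0.9, 1.2, -3.0]
grip_width: 0.0397
time_s: 8.3
ee_pos: [0.4973, 0.1556, 0.2574]
eef_rot: [-3.14, 0.0, 1.571]
force: [0.6, 1.2, -2.8]
grip_width: 0.0398
time_s: 8.93
ee_pos: [0.4808, 0.2572, 0.2582]
eef_rot: [-3.141, 0.0, 1.57]
force: [-0.2, -0.6, -2.3]
grip_width: 0.0401
[0.48083111 0.25715155 0.25815651] [-3.14115848e+00  4.60421608e-04  1.57007202e+00] [-0.21537622 -0.59721481 -2.28719472]
```

View pics/fix.png

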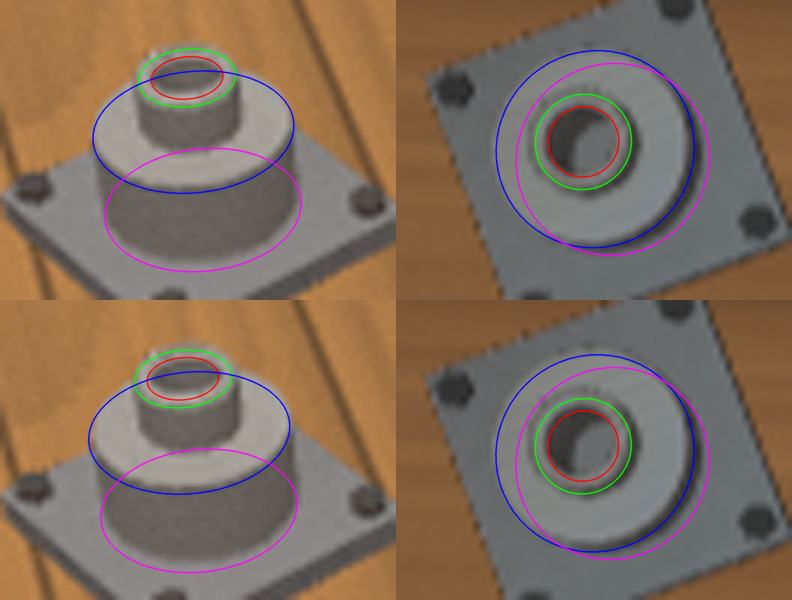

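View pics/s3.png

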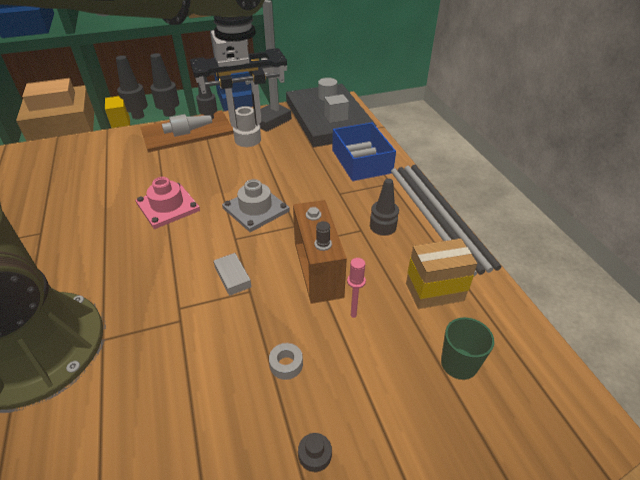

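```bash
cat >> h.py <<'E'
def edgefit(n,gray,circles,c0,rng=6):
    """circles: (dx,dy,z,r). score = mean |radial gradient| along projected circles."""
    g=cv2.GaussianBlur(gray.astype(np.float32),(0,0),.6);best=[]
    def samp(P):
        q=proj(n,P).astype(np.float32);return cv2.remap(g,q[:,0].reshape(-1,1),q[:,1].reshape(-1,1),cv2.INTER_CUBIC).ravel()
    d=np.arange(-rng,rng+.1,.5)*1e-3
    for ax in d:
        for ay in d:
            s=0
            for z,r in circles:
                c=(c0[0]+ax,c0[1]+ay)
                s+=np.abs(samp(circ(c,z,r+.0008,120))-samp(circ(c,z,r-.0008,120))).mean()
            best.append((s,c0[0]+ax,c0[1]+ay))
    best.sort(reverse=True);b=np.array(best[:6]);return np.average(b[:,1:],axis=0,weights=b[:,0]),b[0]
E
python3 - <<'E'
from h import *
np.set_printoptions(precision=4,suppress=True)
g={n:cv2.imread(f"pics/{n}0.png",0) for n in M}
for n in M:
    print(n,"shoulder",edgefit(n,g[n],[(.055,.04)],(.48,.258)))
    print(n,"all",edgefit(n,g[n],[(.055,.04),(.081,.014),(.081,.0195)],(.48,.258)))
    print(n,"sleeve0",edgefit(n,g[n],[(.07,.02),(.07,.013),(.032,.029)],(.573,-.3155)))
    print(n,"rackprobe",edgefit(n,g[n],[(.165,.013),(.120,.017)],(.5604,-.0228)))
z0=.25816-.0584
g={"side":cv2.imread("pics/s3.png",0),"top":cv2.imread("pics/t3.png",0)}
print("held",edgefit("side",g["side"],[(z0+.07,.02),(z0+.07,.013),(z0+.032,.029)],(.4808,.2572)))
E
```

```text
side shoulder (array([0.4807, 0.2635]), array([11.6019,  0.4805,  0.2635]))
side all (array([0.4803, 0.2613]), array([30.8944,  0.4805,  0.2615]))
side sleeve0 (array([ 0.5732, -0.3145]), array([90.1377,  0.573 , -0.3145]))
side rackprobe (array([ 0.5607, -0.021 ]), array([22.7826,  0.5609, -0.0208]))
top shoulder (array([0.481 , 0.2608]), array([13.0544,  0.481 ,  0.261 ]))
top all (array([0.4808, 0.2603]), array([36.7845,  0.481 ,  0.2605]))
top sleeve0 (array([ 0.5735, -0.3157]), array([59.0036,  0.5735, -0.3155]))
top rackprobe (array([ 0.556 , -0.0219]), array([24.1273,  0.5559, -0.0218]))
held (array([0.4811, 0.2592]), array([61.3593,  0.4808,  0.2592]))
```

```bash
python3 - <<'E'
from h import *
k=6;W,H=66,50
S=cv2.imread("pics/s3.png");s=cv2.imread("pics/s2.png")
def c(im,x,y):return cv2.resize(im[y:y+H,x:x+W],None,fx=k,fy=k,interpolation=cv2.INTER_CUBIC)
r=[]
for im,x,y,C,z0 in((S,215,98,(.4808,.2572),.1998),(s,370,300,(.5727,-.3157),.1989)):
    a=c(im,x,y);b=a.copy()
    for z,rr in((.07,.02),(.032,.029),(0,.029)): draw(a,"side",circ(C,z0+z,rr),(0,255,0),k,x,y)
    r.append(np.vstack([a,b]))
cv2.imwrite("pics/held.png",np.hstack(r))
E
```

```text
(no output)
```

View pics/held.png

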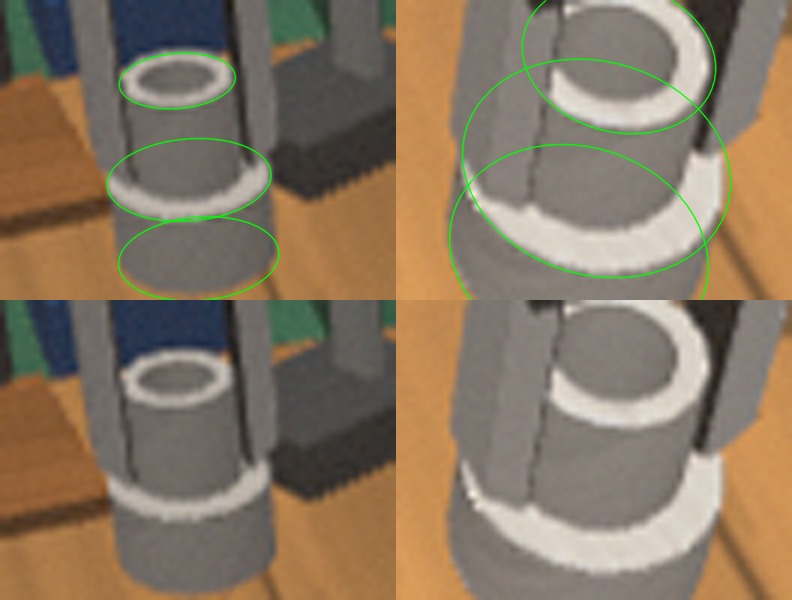

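View pics/t3.png

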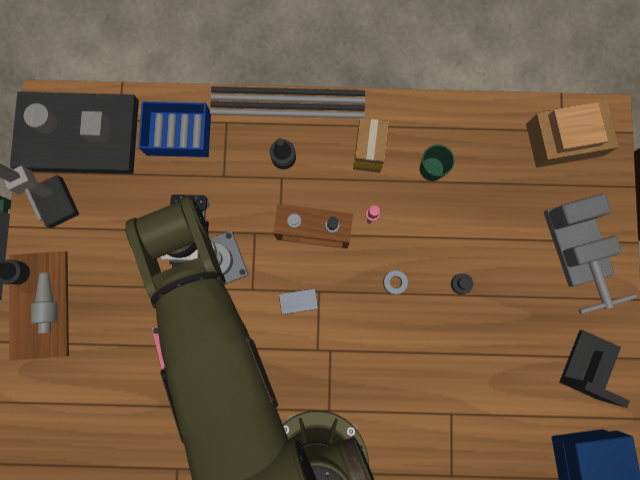

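Robot-referenced through the side view (sleeve bias +2 mm in y) the spigot is at (0.480, 0.2593); the top view gives (0.4808, 0.2603). I use (0.4805, 0.2598) and lower to just above the spigot.

```bash
python3 -m creep '{"xyz":[[2.6,-0.3,20],[0,0,35],[0,0,30],[0,0,15],[0,0,5]],"spin":[0,0,0,0,0]}';python3 -m creep '{"xyz":[[0,0,0],[0,0,0],[0,0,0]],"spin":[0,0,0]}'
python3 - <<'E'
from h import *
np.set_printoptions(precision=4,suppress=True)
o=ctrl.get_obs();p=o["ee_pos"];print(p,o["eef_rot"],o["force"])
S=ctrl.camera("side")[:,:,::-1];cv2.imwrite("pics/s4.png",S)
z0=p[2]-.0584
print(edgefit("side",cv2.cvtColor(S,cv2.COLOR_BGR2GRAY),[(z0+.07,.02),(z0+.07,.013),(z0+.032,.029)],p[:2]))
k=8;x,y,W,H=205,130,100,75
a=cv2.resize(S[y:y+H,x:x+W],None,fx=k,fy=k,interpolation=cv2.INTER_CUBIC)
cv2.imwrite("pics/s4c.png",a)
E
```

```text
time_s: 9.65
ee_pos: [0.4805, 0.2603, 0.1532]
eef_rot: [-3.141, 0.0, 1.57]
force: [0.1, -1.3, -2.6]
grip_width: 0.0397
time_s: 10.02
ee_pos: [0.4805, 0.2608, 0.1541]
eef_rot: [3.141, -0.0, 1.571]
force: [0.2, 0.8, -2.3]
grip_width: 0.0399
[0.4805 0.2608 0.1541] [ 3.1406 -0.0004  1.5708] [ 0.2139  0.804  -2.34  ]
(array([0.4808, 0.2628]), array([53.911 ,  0.481 ,  0.2628]))
```

View pics/s4c.png

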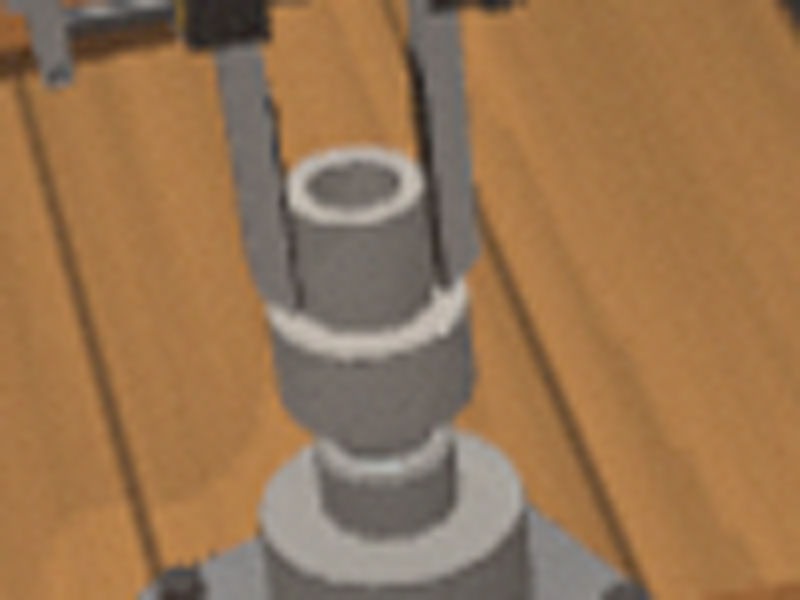

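```bash
python3 - <<'E'
from h import *
S=cv2.imread("pics/s4.png")
k=8;x,y,W,H=225,160,50,75
r=[]
for C in((.4808,.2628),(.4805,.2605)):
    a=cv2.resize(S[y:y+H,x:x+W],None,fx=k,fy=k,interpolation=cv2.INTER_CUBIC)
    for z,rr in((.055,.04),(.081,.0195),(.055,.021),(.0957,.029)): draw(a,"side",circ(C,z,rr),(0,255,0),k,x,y)
    r.append(a)
cv2.imwrite("pics/s4o.png",np.hstack(r))
g=cv2.cvtColor(S,cv2.COLOR_BGR2GRAY)
E
```

```text
(no output)
```

View pics/s4o.png

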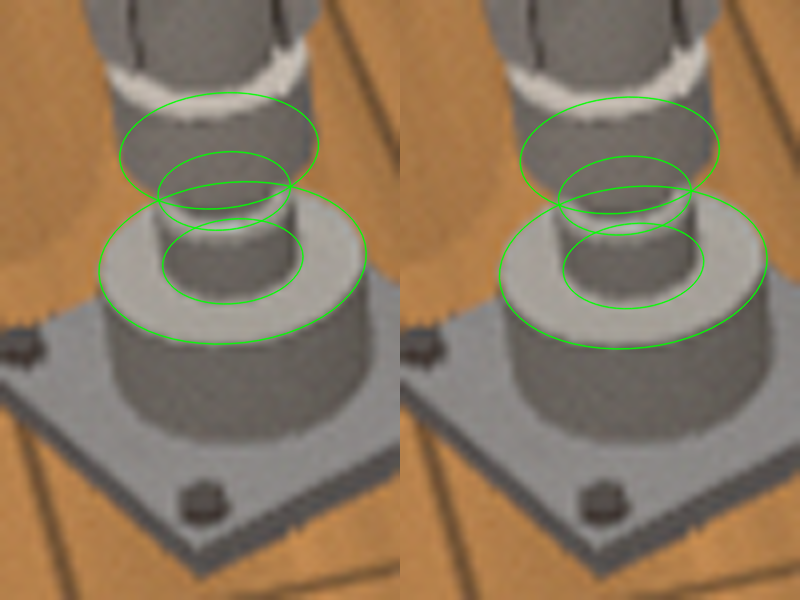

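With the sleeve's own fitted centre, the shoulder and spigot overlays match within about 1 px, so it is aligned. Lowering in steps and watching the force.

```bash
python3 -m creep '{"xyz":[[0,0,6],[0,0,6],[0,0,6],[0,0,4],[0,0,0]],"spin":[0,0,0,0,0]}';python3 -m creep '{"xyz":[[0,0,5],[0,0,5],[0,0,4],[0,0,0],[0,0,0]],"spin":[0,0,0,0,0]}'
```

```text
time_s: 10.7
ee_pos: [0.4802, 0.2606, 0.1311]
eef_rot: [-3.141, 0.0, 1.571]
force: [-0.2, -0.5, -2.6]
grip_width: 0.0399
time_s: 11.32
ee_pos: [0.4804, 0.2607, 0.1176]
eef_rot: [3.141, -0.0, 1.571]
force: [0.4, 0.4, -2.4]
grip_width: 0.0397
```

```bash
python3 -m creep '{"xyz":[[0,0,2],[0,0,1.5],[0,0,0],[0,0,0]],"spin":[0,0,0,0]}';python3 -m creep '{"xyz":[[0,0,1],[0,0,0],[0,0,0]],"spin":[0,0,0]}'
```

```text
time_s: 11.82
ee_pos: [0.4803, 0.2607, 0.114]
eef_rot: [3.142, -0.0, 1.571]
force: [0.4, 0.2, -2.8]
grip_width: 0.0397
time_s: 12.2
ee_pos: [0.4804, 0.2607, 0.1134]
eef_rot: [3.141, -0.0, 1.571]
force: [-2.6, -1.0, 5.2]
grip_width: 0.0392
```

Contact at z = 0.1134, which puts the lower rim at the 55 mm shoulder. Letting go.

```bash
python3 -m creep '{"xyz":[[0,0,0],[0,0,0],[0,0,0],[0,0,0],[0,0,0]],"spin":[0,0,0,0,0]}' 80;python3 -m creep '{"xyz":[[0,0,0],[0,0,0],[0,0,-10],[0,0,-30],[0,0,-40]],"spin":[0,0,0,0,0]}'; python3 -m creep '{"xyz":[[0,0,-40],[0,0,-20],[0,0,0],[0,0,0]],"spin":[0,0,0,0]}'
python3 - <<'E'
from h import *
np.set_printoptions(precision=4,suppress=True)
S=ctrl.camera("side")[:,:,::-1];cv2.imwrite("pics/s5.png",S)
g=cv2.cvtColor(S,cv2.COLOR_BGR2GRAY)
for z0 in(.055,.058):print(edgefit("side",g,[(z0+.07,.02),(z0+.07,.013),(z0+.032,.029)],(.4804,.2607)))
k=8;x,y,W,H=205,130,100,75
a=cv2.resize(S[y:y+H,x:x+W],None,fx=k,fy=k,interpolation=cv2.INTER_CUBIC)
cv2.imwrite("pics/s5c.png",a)
E
```

```text
time_s: 12.82
ee_pos: [0.4803, 0.2607, 0.1129]
eef_rot: [-3.142, -0.0, 1.571]
force: [0.9, 0.0, 0.4]
grip_width: 0.0797
time_s: 13.45
ee_pos: [0.48, 0.2605, 0.194]
eef_rot: [-3.141, 0.0, 1.571]
force: [-0.1, 0.1, 0.0]
grip_width: 0.0799
time_s: 13.95
ee_pos: [0.48, 0.2605, 0.2521]
eef_rot: [-3.14, 0.001, 1.571]
force: [0.3, 0.2, 0.1]
grip_width: 0.0799
(array([0.4804, 0.2624]), array([47.7819,  0.4804,  0.2622]))
(array([0.4798, 0.2581]), array([47.4752,  0.4799,  0.2582]))
```

View pics/s5c.png

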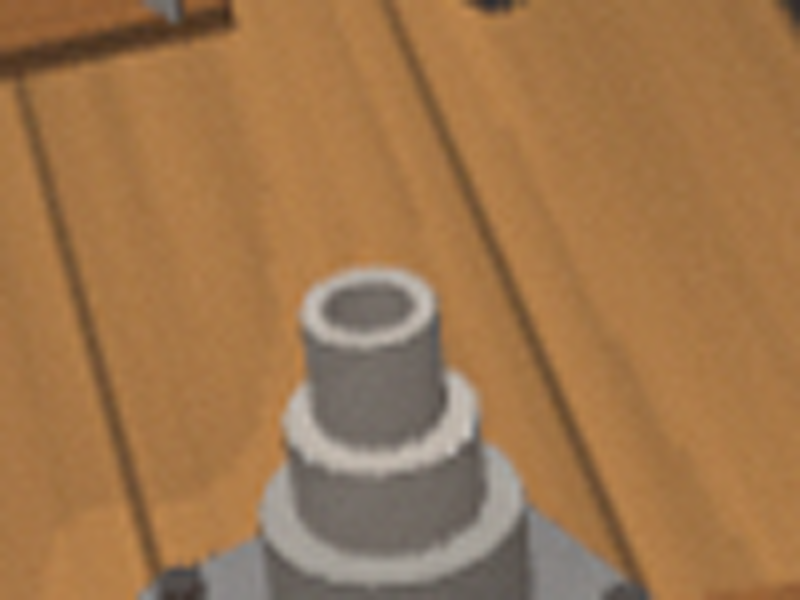

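The sleeve sits home with its rim at crop (370,305). The side fit at seated height gives (0.4804, 0.2624), or about (0.4804, 0.2604) after the 2 mm bias, agreeing with the release pose. Now the probe.

```bash
python3 -m creep '{"xyz":[[-30,8,0],[-50,14,0],[-55,16,0],[-55,16,0],[-50,14,0]],"spin":[0,0,0,0,0]}';python3 -m creep '{"xyz":[[-30,9,0],[-13,3,0],[0,0,0],[0,0,0]],"spin":[0,0,0,0]}'
python3 - <<'E'
from h import *
np.set_printoptions(precision=4,suppress=True)
o=ctrl.get_obs();p=o["ee_pos"];print(p,o["eef_rot"])
S=ctrl.camera("side")[:,:,::-1];T=ctrl.camera("top")[:,:,::-1];cv2.imwrite("pics/s6.png",S)
k=8;x,y,W,H=270,170,100,75
a=cv2.resize(S[y:y+H,x:x+W],None,fx=k,fy=k,interpolation=cv2.INTER_CUBIC)
for C in((.5605,-.0210),):
  for z,rr in((.165,.013),(.120,.017)): draw(a,"side",circ(C,z,rr),(0,255,0),k,x,y)
cv2.imwrite("pics/s6c.png",a)
E
```

```text
time_s: 14.62
ee_pos: [0.5483, 0.0187, 0.252]
eef_rot: [-3.14, -0.0, 1.57]
force: [0.6, 0.5, -0.7]
grip_width: 0.0801
time_s: 15.12
ee_pos: [0.5601, -0.0212, 0.2528]
eef_rot: [-3.141, -0.0, 1.572]
force: [-0.2, 1.3, 0.3]
grip_width: 0.0801
[ 0.5601 -0.0212  0.2528] [-3.1413 -0.0002  1.5719]
```

View pics/s6c.png

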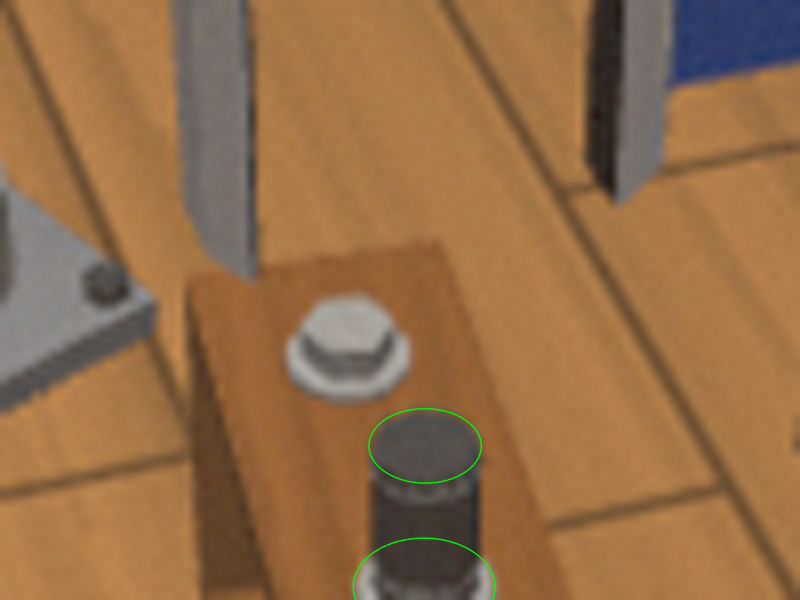

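The overlay fits the dark probe, handle top at side (323,225), with the bolt beside it and clear. Descending 105 mm to grip.

```bash
python3 -m creep '{"xyz":[[-1,0.3,20],[0,0,30],[0,0,30],[0,0,16],[0,0,8]],"spin":[0,0,0,0,0]}';python3 -m creep '{"xyz":[[0,0,0],[0,0,0]],"spin":[0,0]}';python3 -m creep '{"xyz":[[0,0,0],[0,0,0],[0,0,0],[0,0,0],[0,0,0]],"spin":[0,0,0,0,0]}' 20 30;python3 -m creep '{"xyz":[[0,0,0],[0,0,0],[0,0,0],[0,0,0],[0,0,0]],"spin":[0,0,0,0,0]}'
```

```text
time_s: 15.85
ee_pos: [0.5606, -0.023, 0.1487]
eef_rot: [-3.141, -0.0, 1.571]
force: [0.5, 0.5, 1.4]
grip_width: 0.0793
time_s: 16.1
ee_pos: [0.561, -0.0233, 0.1499]
eef_rot: [3.14, 0.0, 1.571]
force: [0.2, 0.5, -0.6]
grip_width: 0.0802
time_s: 16.73
ee_pos: [0.5606, -0.0233, 0.1489]
eef_rot: [-3.142, 0.0, 1.571]
force: [-0.2, -0.3, -0.2]
grip_width: 0.0337
time_s: 17.35
ee_pos: [0.5606, -0.0233, 0.149]
eef_rot: [3.142, 0.0, 1.571]
force: [0.9, 1.2, 0.1]
grip_width: 0.0257
```

Gripped at 25.7 mm, matching the 26 mm handle. With TCP at 0.149 the tip is at 0.015. Lifting straight up.

```bash
python3 -m creep '{"xyz":[[0,0,-10],[0,0,-30],[0,0,-40],[0,0,-40],[0,0,-30]],"spin":[0,0,0,0,0]}';python3 -m creep '{"xyz":[[0,0,-10],[0,0,0],[0,0,0]],"spin":[0,0,0]}'
python3 - <<'E'
from h import *
np.set_printoptions(precision=4,suppress=True)
o=ctrl.get_obs();p=o["ee_pos"];print(p,o["eef_rot"],o["grip_width"])
S=ctrl.camera("side")[:,:,::-1];cv2.imwrite("pics/s7.png",S)
k=6;x,y,W,H=270,140,130,100
a=cv2.resize(S[y:y+H,x:x+W],None,fx=k,fy=k,interpolation=cv2.INTER_CUBIC);cv2.imwrite("pics/s7c.png",a)
E
```

```text
time_s: 17.98
ee_pos: [0.5605, -0.0233, 0.3013]
eef_rot: [3.14, 0.0, 1.571]
force: [0.8, -0.1, -2.9]
grip_width: 0.0256
time_s: 18.35
ee_pos: [0.5603, -0.0233, 0.3075]
eef_rot: [-3.139, -0.0, 1.571]
force: [0.7, 1.0, -1.9]
grip_width: 0.0255
[ 0.5603 -0.0233  0.3075] [-3.1393 -0.0002  1.5708] 0.02553674047353551
```

View pics/s7c.png

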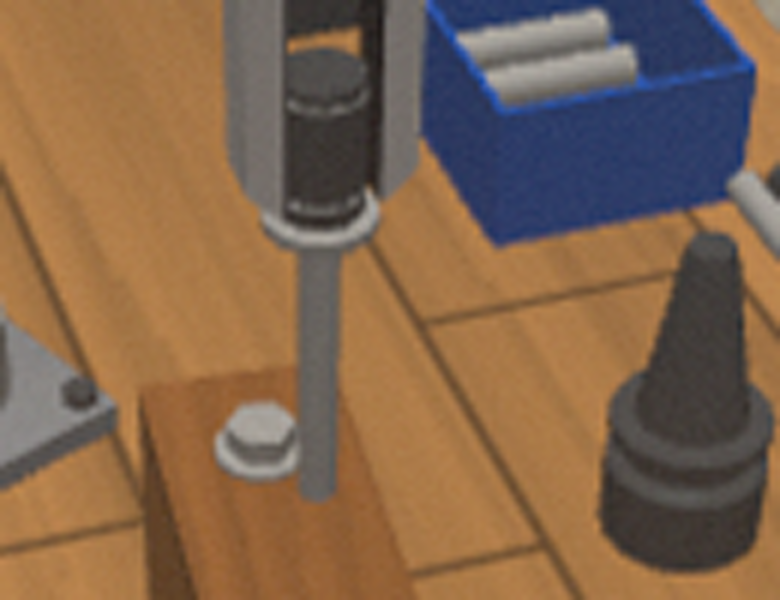

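The probe is out and upright, tip near side (323,222). Carrying it over the sleeve with the tip at about 0.17.

```bash
python3 -m creep '{"xyz":[[20,-6,0],[45,-13,0],[55,-15,0],[55,-15,0],[50,-14,0]],"spin":[0,0,0,0,0]}';python3 -m creep '{"xyz":[[35,-10,0],[16,-5,0],[8,-2,0],[0,0,0],[0,0,0]],"spin":[0,0,0,0,0]}'
python3 - <<'E'
from h import *
np.set_printoptions(precision=4,suppress=True)
o=ctrl.get_obs();p=o["ee_pos"];print(p,o["eef_rot"],o["grip_width"])
S=ctrl.camera("side")[:,:,::-1];cv2.imwrite("pics/s8.png",S)
k=6;x,y,W,H=195,80,130,100
a=cv2.resize(S[y:y+H,x:x+W],None,fx=k,fy=k,interpolation=cv2.INTER_CUBIC);cv2.imwrite("pics/s8c.png",a)
E
```

```text
time_s: 19.02
ee_pos: [0.4961, 0.2043, 0.3087]
eef_rot: [-3.141, -0.0, 1.572]
force: [0.5, -1.0, -2.3]
grip_width: 0.0255
time_s: 19.65
ee_pos: [0.4809, 0.2599, 0.3089]
eef_rot: [-3.142, 0.0, 1.57]
force: [-0.1, -0.2, -2.1]
grip_width: 0.0259
[0.4809 0.2599 0.3089] [-3.1416  0.0001  1.5697] 0.025870289416266307
```

View pics/s8c.png

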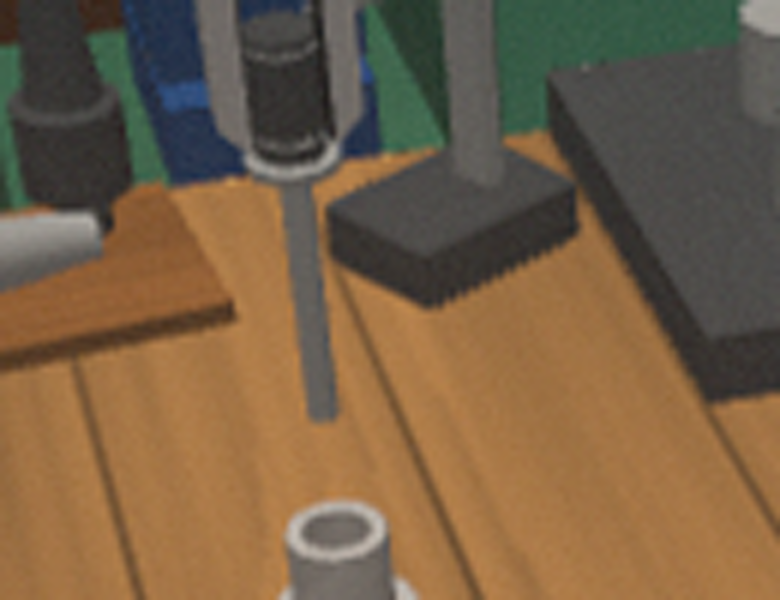

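```bash
python3 -m creep '{"xyz":[[0,0,10],[0,0,16],[0,0,9],[0,0,4],[0,0,0]],"spin":[0,0,0,0,0]}';python3 -m creep '{"xyz":[[0,0,0],[0,0,0]],"spin":[0,0]}'
python3 - <<'E'
from h import *
np.set_printoptions(precision=4,suppress=True)
o=ctrl.get_obs();p=o["ee_pos"];print(p,o["eef_rot"],o["grip_width"])
S=ctrl.camera("side")[:,:,::-1];cv2.imwrite("pics/s9.png",S)
k=10;x,y,W,H=218,105,75,60
b=cv2.resize(S[y:y+H,x:x+W],None,fx=k,fy=k,interpolation=cv2.INTER_CUBIC);cv2.imwrite("pics/s9b.png",b)
C=(.4804,.2624);zt=p[2]-.134
for z,r in((.125,.02),(.125,.013),(zt,.006),(zt+.1,.017)): draw(b,"side",circ(C,z,r),(0,255,0),k,x,y)
cv2.imwrite("pics/s9o.png",b)
E
```

```text
time_s: 20.32
ee_pos: [0.4806, 0.2607, 0.2698]
eef_rot: [-3.141, 0.0, 1.571]
force: [0.8, -0.4, -2.4]
grip_width: 0.0256
time_s: 20.58
ee_pos: [0.4807, 0.2607, 0.2703]
eef_rot: [3.141, -0.0, 1.571]
force: [0.1, -0.6, -2.7]
grip_width: 0.0257
[0.4807 0.2607 0.2703] [ 3.141  -0.0003  1.5708] 0.0256692758552743
```

View pics/s9b.png

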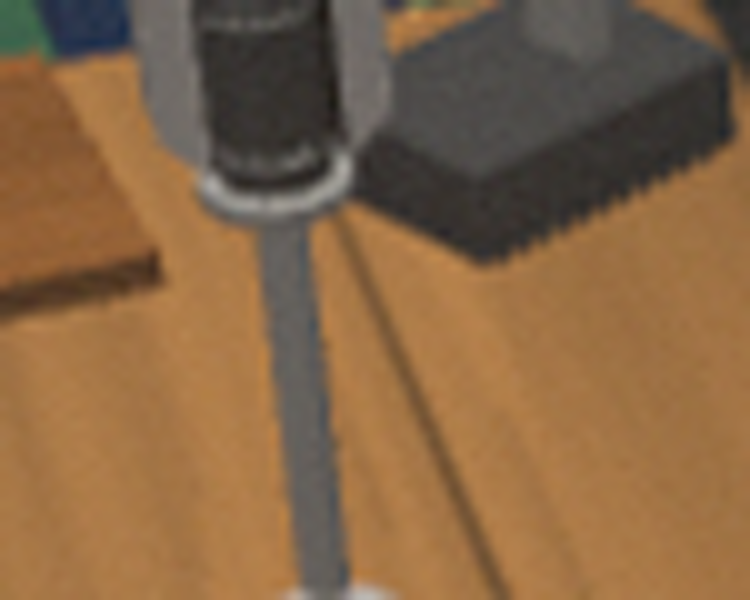

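View pics/s9o.png

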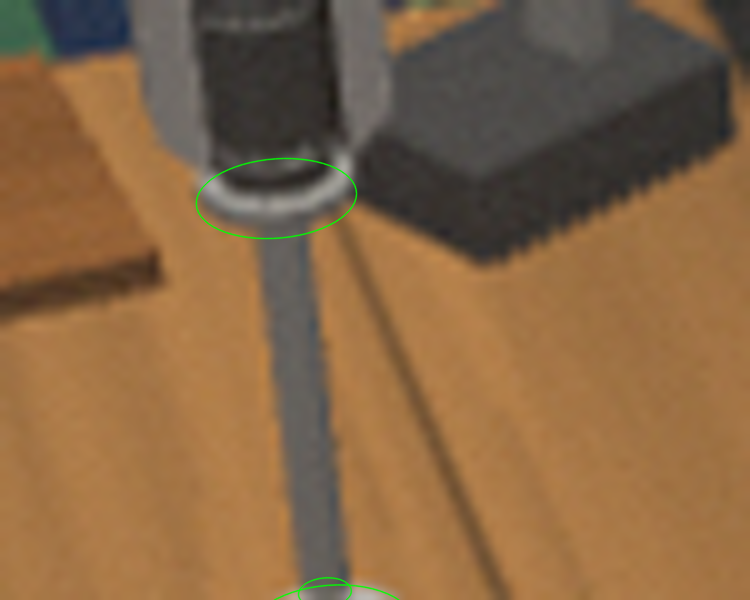

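```bash
python3 - <<'E'
from h import *
S=cv2.imread("pics/s9.png")
k=10;x,y,W,H=232,148,38,58
b=cv2.resize(S[y:y+H,x:x+W],None,fx=k,fy=k,interpolation=cv2.INTER_CUBIC);a=b.copy()
C=(.4804,.2624);zt=.2703-.134
for z,r in((.125,.02),(.125,.013),(zt,.006),(.087,.029)): draw(b,"side",circ(C,z,r),(0,255,0),k,x,y)
cv2.imwrite("pics/s9p.png",np.hstack([a,b]))
E
```

```text
(no output)
```

View pics/s9p.png

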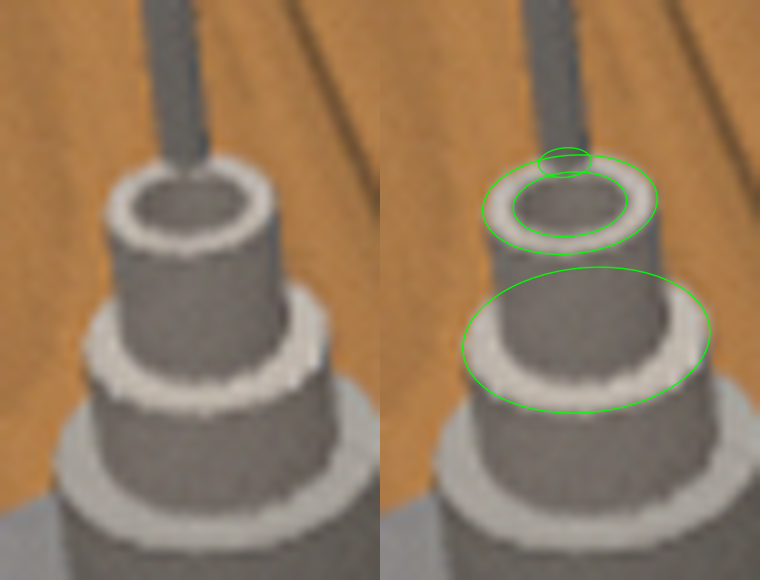

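The sleeve rim overlay at (0.4804, 0.2624) in side coordinates is exact. Laterally the tip is dead on. In depth it sits about 0.6 px high, which could mean up to 1.5 mm in +y. I'll nudge −0.8 mm in y and descend (7 mm radial clearance).

```bash
python3 -m creep '{"xyz":[[-0.8,-0.3,0],[0,0,5],[0,0,8],[0,0,8],[0,0,4]],"spin":[0,0,0,0,0]}';python3 -m creep '{"xyz":[[0,0,5],[0,0,8],[0,0,8],[0,0,5],[0,0,0]],"spin":[0,0,0,0,0]}';python3 -m creep '{"xyz":[[0,0,5],[0,0,7],[0,0,5],[0,0,2],[0,0,0]],"spin":[0,0,0,0,0]}'
python3 - <<'E'
from h import *
S=ctrl.camera("side")[:,:,::-1];cv2.imwrite("pics/s10.png",S)
print(ctrl.get_obs()["ee_pos"])
k=10;x,y,W,H=218,120,75,60
b=cv2.resize(S[y:y+H,x:x+W],None,fx=k,fy=k,interpolation=cv2.INTER_CUBIC)
cv2.imwrite("pics/s10c.png",b)
E
```

```text
time_s: 21.25
ee_pos: [0.4801, 0.2598, 0.2441]
eef_rot: [-3.141, 0.0, 1.571]
force: [-0.5, -0.4, -2.4]
grip_width: 0.0254
time_s: 21.88
ee_pos: [0.4802, 0.2599, 0.2186]
eef_rot: [-3.141, 0.0, 1.571]
force: [0.5, 0.3, -1.7]
grip_width: 0.0253
time_s: 22.5
ee_pos: [0.4803, 0.2599, 0.1999]
eef_rot: [-3.141, 0.0, 1.571]
force: [-0.3, 0.5, -2.4]
grip_width: 0.0257
[0.48036405 0.25990788 0.20003864]
```

View pics/s10c.png

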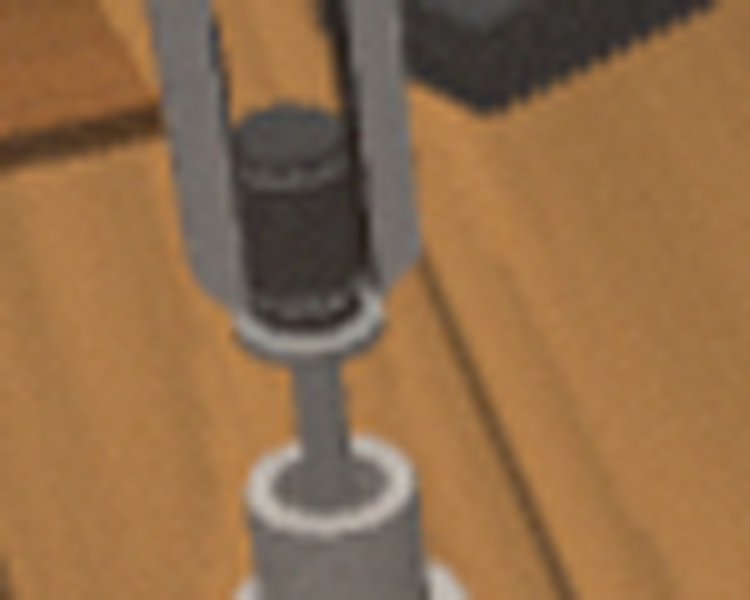

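```bash
python3 - <<'E'
from h import *
S=cv2.imread("pics/s10.png")
k=13;x,y,W,H=232,142,30,42
b=cv2.resize(S[y:y+H,x:x+W],None,fx=k,fy=k,interpolation=cv2.INTER_CUBIC);a=b.copy()
C=(.4804,.2624);zf=.2000-.034
for z,r in((.125,.02),(.125,.013),(.125,.006),(zf,.017)): draw(b,"side",circ(C,z,r),(0,255,0),k,x,y)
cv2.imwrite("pics/s10o.png",np.hstack([a,b]))
E
```

```text
(no output)
```

View pics/s10o.png

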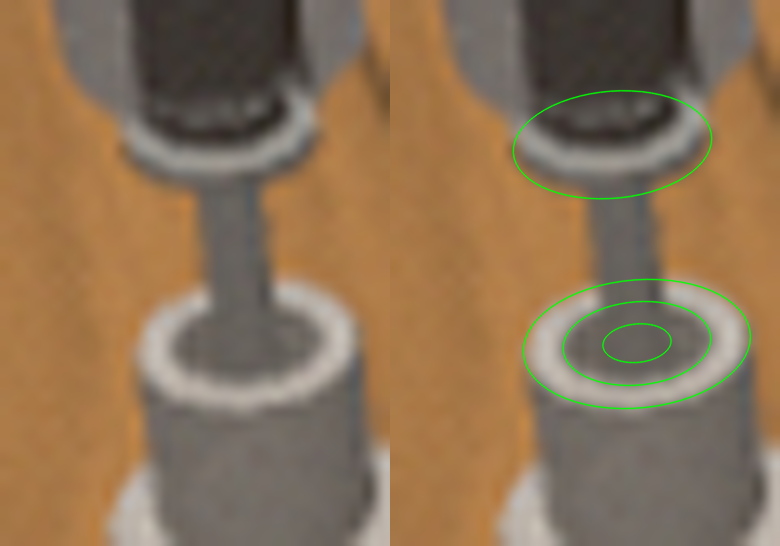

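```bash
python3 - <<'E'
from h import *
np.set_printoptions(precision=4,suppress=True)
for f,tc in(("side0",(.5606,-.0233,.149)),("s7",(.5603,-.0233,.3075)),("s8",(.4809,.2599,.3089)),("s9",(.4807,.2607,.2703)),("s10",(.4803,.2599,.2000))):
    S=cv2.imread(f"pics/{f}.png");zf=tc[2]-.034;o=[]
    for ch,g in(("gray",cv2.cvtColor(S,cv2.COLOR_BGR2GRAY)),("sat",cv2.cvtColor(S,cv2.COLOR_BGR2HSV)[:,:,1])):
        for cs in([(zf,.017)],[(zf+.005,.017)],[(zf+.05,.013)],[(zf,.017),(zf+.005,.017),(zf+.05,.013)]):
            r=edgefit("side",g,cs,tc[:2]);o.append((r[0]-tc[:2])*1000)
    print(f,np.round(np.array(o),1).tolist())
E
```

```text
side0 [[1.7, 5.8], [0.3, 2.7], [-0.7, 0.2], [0.3, 2.5], [0.9, 4.5], [-0.7, -0.2], [-0.7, 0.1], [-0.0, 1.7]]
s7 [[3.9, 6.0], [0.1, 3.1], [4.7, 2.2], [4.9, 5.2], [1.2, 5.4], [-1.2, -1.2], [-0.5, 0.9], [-0.3, 0.9]]
s8 [[0.9, 5.6], [0.2, 2.9], [4.1, 4.2], [0.2, 3.9], [1.0, 5.8], [-0.3, -2.5], [-0.1, 5.6], [0.7, 5.4]]
s9 [[0.1, 4.9], [0.3, 2.8], [0.1, 3.2], [-0.2, 3.3], [0.6, 5.7], [-0.3, -2.3], [0.8, 3.7], [0.2, 4.4]]
s10 [[-0.2, 1.9], [-3.1, 5.8], [4.0, 3.8], [3.5, 5.1], [0.4, 5.5], [-0.7, -1.9], [-0.1, 1.2], [-0.3, 1.5]]
```

```bash
python3 - <<'E'
from h import *
k=7;W,H=55,42;r=[]
for f,tc,x,y in(("side0",(.5606,-.0233,.149),295,208),("s7",(.5603,-.0233,.3075),297,140),("s8",(.4809,.2599,.3089),217,74),("s10",(.4803,.2599,.2000),220,122)):
    S=cv2.imread(f"pics/{f}.png");b=cv2.resize(S[y:y+H,x:x+W],None,fx=k,fy=k,interpolation=cv2.INTER_CUBIC)
    zf=tc[2]-.034;C=(tc[0],tc[1]+.002)
    for z,rr in((zf,.017),(zf+.005,.017),(zf+.05,.013)): draw(b,"side",circ(C,z,rr),(0,255,0),k,x,y)
    r.append(b)
cv2.imwrite("pics/cmp.png",np.vstack([np.hstack(r[:2]),np.hstack(r[2:])]))
E
```

```text
(no output)
```

View pics/cmp.png

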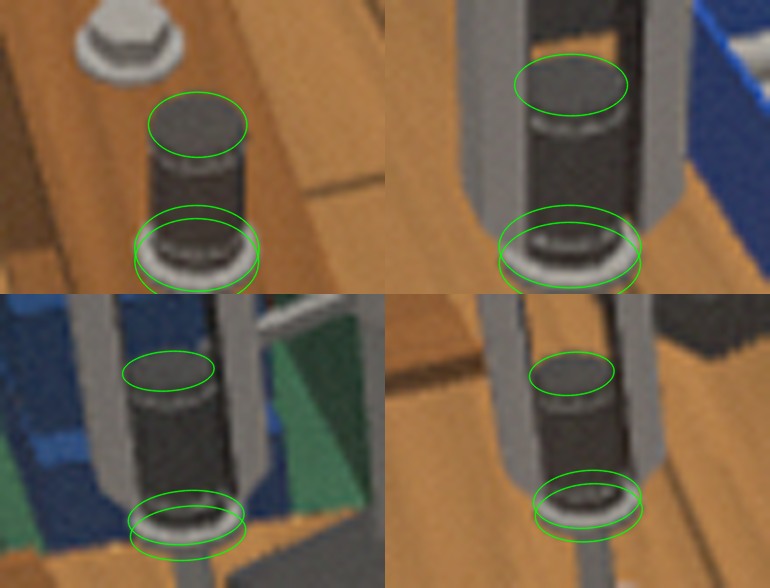

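Across four pictures the handle-top and flange-top overlays fit the probe at TCP +2 mm in side coordinates. The sleeve is at TCP +2.5 mm in the same view, so they are concentric to about 1 mm. By kinematics the tip is 59 mm below the rim. Settle, last check and hand in.

```bash
python3 -m creep '{"xyz":[[0,0,0.5],[0,0,0],[0,0,0],[0,0,0],[0,0,0]],"spin":[0,0,0,0,0]}'; python3 -m creep '{"xyz":[[0,0,0],[0,0,0],[0,0,0],[0,0,0]],"spin":[0,0,0,0]}'; python3 - <<'E'
from h import *
o=ctrl.get_obs();print(o["ee_pos"],abs(o["joint_vel"]).max(),o["force"],o["grip_width"])
S=ctrl.camera("side")[:,:,::-1];cv2.imwrite("pics/s11.png",S)
E
```

```text
time_s: 23.18
ee_pos: [0.4803, 0.2599, 0.1994]
eef_rot: [3.142, 0.0, 1.571]
force: [-0.2, 0.5, -3.3]
grip_width: 0.0256
time_s: 23.68
ee_pos: [0.4803, 0.2598, 0.1994]
eef_rot: [-3.142, 0.0, 1.571]
force: [0.2, 0.5, -1.9]
grip_width: 0.025
[0.48028606 0.25984966 0.19941046] 0.001411078999393633 [ 0.1673449   0.50690777 -1.88091306] 0.025016165981835436
```

View pics/s11.png

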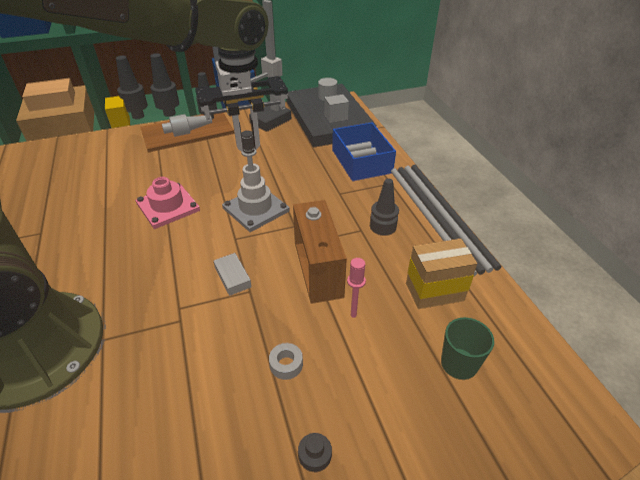

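The probe is held upright in the sleeve at side (250,160). The bolt, spacer, stub, block, taper, carton and can are all where they started.

```bash
python3 -c "
from station import ctrl
print(ctrl.hand_in())"
```

```text
the job is handed in; nothing more can be done
None
```

I seated the sleeve on the grey fixture's spigot and let go of it. Then I lifted the dark-handled probe from the rack and handed in at about 24 s, with the probe held inside the guide hole. `hand_in` reports no verdict, so the result is not confirmed.

**Sleeve:** It met the shoulder at TCP z = 0.1134, which puts its lower rim at 55 mm. After release, the side view fitted it as seated and centred.

**Probe:** The tip is about 60 mm below the rim (65.4 mm above the bench, worked out from the arm's position). The grip width is 25.0 mm, the arm is still, and I saw no contact force during the descent beyond the probe's weight.

**Bystanders:** All looked unmoved in the last picture.

**Checks that disagreed:**
- **Camera bias:** The side camera read the sleeve about 2 mm further in y than the arm did. I treated this as bias and compared probe and sleeve within that one view.
- **Probe centring:** The flange-underside and stem-tip overlays sat 0.6–0.9 px high, which could mean up to 2–3 mm in y. The handle-top and flange-top overlays showed probe and sleeve concentric to about 1 mm, and I trusted those. The arm hid the top view, so I could not check it there.

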